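# Put trackballs and scroll wheels away in the deep parts drawer

### The arm

A 6-joint arm with a two-finger parallel gripper is mounted at the origin on the work surface. World frame = base frame: x ahead of the robot, y to its left, z up, the work surface at z = 0. Lengths are in m, angles in rad, forces in N, time in s.
With the tool pointing down it reaches from about 0.375 to 0.975 m from the base axis. Payload 3.8 kg.
Tool frame: the origin (TCP) lies midway between the tips of the shut fingers; the grasp point (between the pads) lies 19 mm behind it; z points along the fingers, y is the line along which they close (so a half turn about z gives the same grasp; the last joint's range is limited). The gripper opens to 88 mm and grips with 3 to 60 N. Pads are 18 mm wide; open, the fingers measure 123 mm over their backs; the gripper's body (75 mm by 187 mm) begins 45 mm behind the grasp point.
Start: joints at [1.277, 0.264, 1.604, -0, 1.274, -0.037], TCP at [0.171, 0.653, 0.239] pointing down, gripper open.
Joint ranges: [-2.63, 2.63], [-0.94, 2.18], [0.31, 2.57], [-1.31, 4.45], [0, 2.66], [-2.55, 2.55]. Speed limits (rad/s): [2.57, 2.57, 3.14, 3.14, 3.14, 3.14].

### API

Orientations are given as a rotation vector (axis times angle).
In Python, from cell import manip, inverse_kinematics, cams, order gives the robot as it stands. Calls block until the motion is done:
- manip.move_pose(position, orientation): joint-space move of the TCP to a pose.
- manip.move_linear(position, rate=0.15, rot=None): straight line of the TCP; rot=None keeps the orientation; rate is the mean speed in m/s.
- manip.set_joints(angles): joint-space move.
- manip.set_gripper(opening, force=None): finger opening in m; force is the grip in N (None keeps the last); returns when the fingers have stopped.
- manip.dwell(seconds).
- inverse_kinematics(position, orientation): joint angles nearest the present ones, or None.
- manip.state(): the state.
- cams.capture(name): name is "side" or "top" or "wrist"; returns a dict with "image" (400x640x3 uint8, blue, green, red), "z_map" (400x640 float32, m along the optical axis (not along the pixel's ray), 0 where there is no reading), "intrinsics" (3x3 intrinsics, pixels), "position" and "orientation" of the camera in the world; the wrist camera has in their place "T_tool_cam" (4x4, takes a point from camera to tool coordinates, whose origin is the TCP and whose axes are the flange's). Camera axes: x right, y down, z forward; pixel columns grow to the right and rows downward; lengths in m; the calibration is good to about 2 mm. A picture is of the moment at which its call begins: read the wrist's pose just before it.
A pose or a line that the arm cannot do raises manip.IKError and nothing moves.
- order.close_job(): hands the job in; it is judged then, once.
The state is a dict: "clock": time; "joint_pos": joint angles; "joint_velocities": joint speeds; "tau": joint torques, N m; "tool_pos": TCP position; "tcp_rot": TCP orientation; "contact_force": force on the tool from outside, world axes, zero at the start; "moment": the same for the moment, N m; "gripper_width": finger opening in m; "grasp_force": force on a finger pad.
Only numpy, scipy, OpenCV 4.12 (cv2) and the standard library are available. Lean on these libraries where they do the work, as an engineer would, in place of code of your own. Each camera call takes 0.05 s, during which the arm holds its last target. There are 200 camera calls.

### The job

Pull the parts drawer fully open, then put away what lies loose on the mat: lower every trackball gently, without dropping or knocking it, onto the floor of the wide left bay with the grey foam, and put every scroll wheel into the narrow right bay with the orange floor. When all of them are in, push the drawer smoothly fully shut; leave the mouse housing, the circuit board and the screwdriver where they are.

Things in the scene. Friction and masses are not known exactly. Their poses are not given: they have to be found in the camera images.
- ball_a_center (a point): centre of the red trackball, a smooth ball 44 mm in diameter, about 55 g, lying on the mat (centre 22 mm above it). It rolls easily but soon stops. May be absent. Its frame turns as it rolls.
- ball_b_center (a point): centre of the blue trackball, a smooth ball 44 mm in diameter, about 55 g, lying on the mat (centre 22 mm above it). It rolls easily but soon stops. May be absent. Its frame turns as it rolls.
- ball_c_center (a point): centre of the yellow trackball, a smooth ball 44 mm in diameter, about 55 g, lying on the mat (centre 22 mm above it). It rolls easily but soon stops. May be absent. Its frame turns as it rolls.
- ball_d_center (a point): centre of the white trackball, a smooth ball 44 mm in diameter, about 55 g, lying on the mat (centre 22 mm above it). It rolls easily but soon stops. May be absent. Its frame turns as it rolls.
- wheel_a: mouse scroll wheel: a black rubber disc 26 mm in diameter and 10 mm thick with a white hub, about 15 g, lying flat; origin at the centre of its underside, z up along its axle. May be absent. The wheels look alike.
- wheel_b: mouse scroll wheel: a black rubber disc 26 mm in diameter and 10 mm thick with a white hub, about 15 g, lying flat; origin at the centre of its underside, z up along its axle. May be absent. The wheels look alike.
- wheel_c: mouse scroll wheel: a black rubber disc 26 mm in diameter and 10 mm thick with a white hub, about 15 g, lying flat; origin at the centre of its underside, z up along its axle. May be absent. The wheels look alike.
- cab: fixed grey parts cabinet, 260 mm deep (its x), 360 mm wide (its y), 120 mm high; origin at the centre of its underside; its front, with the blue drawer, faces its own -x, roughly to the robot. The carcass begins 115 mm to -x of the origin and covers what is not pulled out of the drawer (open: 175 mm of the bays uncovered).
- cab_drawer0 (a joint): how far the drawer is pulled out towards the cabinet's -x: 0 shut, 0.181 fully open. It slides with about 1 N of friction and stays where it is left.
- cab_drawer0_handle (a point): middle of the drawer handle, a level steel bar 11 mm thick, 120 mm long along the cabinet's y, 82 mm above the table; its axis is 35 mm in front of the blue drawer front (30 mm free gap; posts 51 mm either side of the middle). Top edge of the front: 108 mm above the table. Moves with the drawer; its x axis points into the cabinet.
- ball_bay (a point): point on the floor (22 mm above the table) of the trackball bay, the drawer's left, wider bay as the robot sees it, grey lining. Moves with the drawer; x into the cabinet, y left, z up. Bay: 200 mm in y, point in its middle; in x, 88 mm to the front wall, 127 mm to the rear. Walls, 6 mm thick, rise 76 mm over the floor, the front 86 mm; white divider between bays 4 mm thick, 45 mm high.
- wheel_bay (a point): point on the floor of the scroll wheel bay, the right, narrower bay of the drawer (orange floor, 114 mm in y, point in its middle), 161 mm to the right of ball_bay; otherwise as ball_bay, same axes and walls.
- shell: bystander: black mouse housing, 85 x 125 x 31 mm; origin under its centre
- board: bystander: small green circuit board with silver domes, 55 x 85 x 5 mm; origin under its centre
- driver: bystander: screwdriver lying on the bench; origin under its middle

How it is judged:
On the way, in this order (a step that is already met when the one before it is completed fails the run):
1. the drawer is pulled open (more than 140 mm) (value of joint cab_drawer0 above 0.14 m), for 0.2 s.
2. with the drawer still open (more than 100 mm), all trackballs lie on the floor of the left bay and all scroll wheels in the right bay, released and at rest (value of joint cab_drawer0 above 0.1 m and x of ball_a_center in the frame of ball_bay between -0.088 and 0.127 m and y of ball_a_center in the frame of ball_bay between -0.1 and 0.1 m and z of ball_a_center in the frame of ball_bay between -0.005 and 0.04 m and linear speed of each of ball_a, ball_b, ball_c, ball_d, wheel_a, wheel_b, wheel_c below 0.05 m/s and x of ball_b_center in the frame of ball_bay between -0.088 and 0.127 m and y of ball_b_center in the frame of ball_bay between -0.1 and 0.1 m and z of ball_b_center in the frame of ball_bay between -0.005 and 0.04 m and x of ball_c_center in the frame of ball_bay between -0.088 and 0.127 m and y of ball_c_center in the frame of ball_bay between -0.1 and 0.1 m and z of ball_c_center in the frame of ball_bay between -0.005 and 0.04 m and x of ball_d_center in the frame of ball_bay between -0.088 and 0.127 m and y of ball_d_center in the frame of ball_bay between -0.1 and 0.1 m and z of ball_d_center in the frame of ball_bay between -0.005 and 0.04 m and x of wheel_a in the frame of wheel_bay between -0.088 and 0.127 m and y of wheel_a in the frame of wheel_bay between -0.057 and 0.057 m and z of wheel_a in the frame of wheel_bay between -0.005 and 0.04 m and x of wheel_b in the frame of wheel_bay between -0.088 and 0.127 m and y of wheel_b in the frame of wheel_bay between -0.057 and 0.057 m and z of wheel_b in the frame of wheel_bay between -0.005 and 0.04 m and x of wheel_c in the frame of wheel_bay between -0.088 and 0.127 m and y of wheel_c in the frame of wheel_bay between -0.057 and 0.057 m and z of wheel_c in the frame of wheel_bay between -0.005 and 0.04 m and contact force between the fingers and ball_a below 0.1 N and contact force between the fingers and ball_b below 0.1 N and contact force between the fingers and ball_c below 0.1 N and contact force between the fingers and ball_d below 0.1 N and contact force between the fingers and wheel_a below 0.1 N and contact force between the fingers and wheel_b below 0.1 N and contact force between the fingers and wheel_c below 0.1 N), for 0.3 s.
3. the drawer is shut to within 6 mm (value of joint cab_drawer0 below 0.006 m), for 0.2 s.
At the end, for the whole second after the job is handed in: the drawer is shut to within 6 mm; every trackball lies in the left bay with its centre less than 40 mm above the floor, every scroll wheel lies in the right bay, all at rest (under 50 mm/s) (value of joint cab_drawer0 below 0.006 m and x of ball_a_center in the frame of ball_bay between -0.088 and 0.127 m and y of ball_a_center in the frame of ball_bay between -0.1 and 0.1 m and z of ball_a_center in the frame of ball_bay between -0.005 and 0.04 m and linear speed of each of ball_a, ball_b, ball_c, ball_d, wheel_a, wheel_b, wheel_c below 0.05 m/s and x of ball_b_center in the frame of ball_bay between -0.088 and 0.127 m and y of ball_b_center in the frame of ball_bay between -0.1 and 0.1 m and z of ball_b_center in the frame of ball_bay between -0.005 and 0.04 m and x of ball_c_center in the frame of ball_bay between -0.088 and 0.127 m and y of ball_c_center in the frame of ball_bay between -0.1 and 0.1 m and z of ball_c_center in the frame of ball_bay between -0.005 and 0.04 m and x of ball_d_center in the frame of ball_bay between -0.088 and 0.127 m and y of ball_d_center in the frame of ball_bay between -0.1 and 0.1 m and z of ball_d_center in the frame of ball_bay between -0.005 and 0.04 m and x of wheel_a in the frame of wheel_bay between -0.088 and 0.127 m and y of wheel_a in the frame of wheel_bay between -0.057 and 0.057 m and z of wheel_a in the frame of wheel_bay between -0.005 and 0.04 m and x of wheel_b in the frame of wheel_bay between -0.088 and 0.127 m and y of wheel_b in the frame of wheel_bay between -0.057 and 0.057 m and z of wheel_b in the frame of wheel_bay between -0.005 and 0.04 m and x of wheel_c in the frame of wheel_bay between -0.088 and 0.127 m and y of wheel_c in the frame of wheel_bay between -0.057 and 0.057 m and z of wheel_c in the frame of wheel_bay between -0.005 and 0.04 m); the robot touches nothing.
It fails at once if a trackball is dropped or thrown into the drawer (faster than 0.6 m/s below the rim of the left bay, as after a fall of about 20 mm) ((x of ball_a_center in the frame of ball_bay between -0.088 and 0.127 m and y of ball_a_center in the frame of ball_bay between -0.1 and 0.1 m and z of ball_a_center in the frame of ball_bay between -0.005 and 0.07 m and linear speed of ball_a above 0.6 m/s) or (x of ball_b_center in the frame of ball_bay between -0.088 and 0.127 m and y of ball_b_center in the frame of ball_bay between -0.1 and 0.1 m and z of ball_b_center in the frame of ball_bay between -0.005 and 0.07 m and linear speed of ball_b above 0.6 m/s) or (x of ball_c_center in the frame of ball_bay between -0.088 and 0.127 m and y of ball_c_center in the frame of ball_bay between -0.1 and 0.1 m and z of ball_c_center in the frame of ball_bay between -0.005 and 0.07 m and linear speed of ball_c above 0.6 m/s) or (x of ball_d_center in the frame of ball_bay between -0.088 and 0.127 m and y of ball_d_center in the frame of ball_bay between -0.1 and 0.1 m and z of ball_d_center in the frame of ball_bay between -0.005 and 0.07 m and linear speed of ball_d above 0.6 m/s)).
It fails at once if a trackball is knocked or pressed against the drawer (contact force over 18 N) (contact force between any of ball_a, ball_b, ball_c, ball_d and cab_drawer0 above 18 N).
It fails at once if a bystander (mouse housing, circuit board, screwdriver) is moved by more than 40 mm (distance of any of shell, board, driver from where it was at the start of the episode above 0.04 m).
Of ball_a, ball_b, ball_c, ball_d only 2 to 3 are there at a start; the rules pass over those that are not, and their reading is None.
Of wheel_a, wheel_b, wheel_c only 2 to 3 are there at a start; the rules pass over those that are not, and their reading is None.
At some moment in a run one of wheel_a, wheel_b, wheel_c may be knocked a few centimetres aside while the robot is not near it.
It also fails if it takes over 210 s, if anything falls off the work surface, if the arm or the gripper's body presses on something with over 40 N, if the wrist force passes 120 N, or if a joint passes its speed limit or range.

## Working session

There is one attempt and no reset: what is moved stays moved. The work goes in short steps, each a Python script; the robot and the scene stay as the last script left them, time stands still between calls to the robot, and variables do not carry over. Pictures are saved under pics/ and viewed, at most 14 in all, crops included, and the job is handed in when it is done.

```bash
ls; mkdir -p pics; python3 - <<'E'
from cell import manip,cams
import cv2
print(manip.state())
for n in("top","side"):
    c=cams.capture(n);cv2.imwrite(f"pics/{n}0.png",c["image"]);print(n,c["intrinsics"].tolist(),c["position"],c["orientation"])
c=cams.capture("wrist");print(c["T_tool_cam"],c["intrinsics"])
E
```

```text
pics
{'clock': 0.0, 'joint_pos': array([ 1.27711239e+00,  2.64731424e-01,  1.60535647e+00, -8.29056677e-06,
        1.27369684e+00, -3.69243799e-02]), 'joint_velocities': array([ 0.0015863 , -0.0005147 , -0.00057088, -0.00020035,  0.00040208,
       -0.00068463]), 'tau': array([ 1.28742497e-03, -5.02109170e+01, -3.56882143e+01,  7.30288541e-02,
        2.93952925e-02, -1.73198714e-04]), 'tool_pos': array([0.17123103, 0.65219234, 0.23741211]), 'tcp_rot': array([-0.40216081, -3.115388  ,  0.00339804]), 'contact_force': array([-0.13623611,  0.28292297,  0.16361089]), 'moment': array([-0.02930174, -0.00485383, -0.01321375]), 'grasp_force': 0.0, 'gripper_width': 0.08798605259460072}
top [[365.6718451742077, 0.0, 323.6734687769866], [0.0, 365.6718451742077, 199.22197162038324], [0.0, 0.0, 1.0]] [ 0.34146908 -0.00849078  1.02372295] [-2.13419781  2.0902674  -0.2034124 ]
side [[491.73661408103726, 0.0, 311.7665097173665], [0.0, 491.73661408103726, 200.54387071185576], [0.0, 0.0, 1.0]] [0.659764   1.0392154  0.87233709] [-0.17746756 -2.77179995  1.35990474]
[[-1.03417261e-03 -9.50417126e-01 -3.10976233e-01  8.04868000e-02]
 [ 9.99999436e-01 -1.05788204e-03 -9.24276858e-05  7.29562335e-05]
 [-2.41131318e-04 -3.10976154e-01  9.50417684e-01 -1.45401673e-01]
 [ 0.00000000e+00  0.00000000e+00  0.00000000e+00  1.00000000e+00]] [[301.90518105   0.         316.86098131]
 [  0.         301.90518105 197.87465406]
 [  0.           0.           1.        ]]
```

View pics/top0.png

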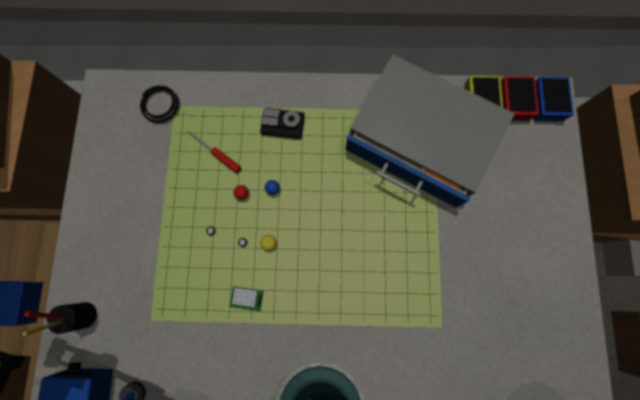

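View pics/side0.png

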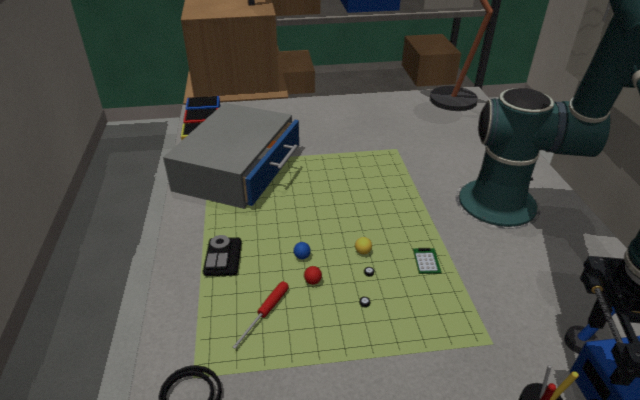

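The top view shows red (241,192), blue (272,187) and yellow (268,243) balls, and wheels at (210,231) and (243,242). The cabinet is at the upper right with its handle near (400,182), and the driver, shell and board lie at (215,150), (283,123) and (246,298). The side view shows the same set.

```bash
cat > h.py <<'E'
import numpy as np, cv2
from scipy.spatial.transform import Rotation as R
from cell import manip, inverse_kinematics, cams, order
def pose(n):
    s=manip.state(); c=cams.capture(n)
    if n=="wrist":
        T=np.eye(4);T[:3,:3]=R.from_rotvec(s["tcp_rot"]).as_matrix();T[:3,3]=s["tool_pos"]
        T=T@c["T_tool_cam"]; return c,T[:3,:3],T[:3,3]
    return c,R.from_rotvec(c["orientation"]).as_matrix(),np.array(c["position"])
def cast(c,M,p,uv,z):
    d=M@np.linalg.inv(c["intrinsics"])@[uv[0],uv[1],1]
    return p+d*(z-p[2])/d[2]
def cloud(c,M,p):
    h,w=c["z_map"].shape; u,v=np.meshgrid(np.arange(w),np.arange(h))
    k=c["intrinsics"]; z=c["z_map"]
    return np.stack([(u-k[0,2])/k[0,0]*z,(v-k[1,2])/k[1,1]*z,z],-1)@M.T+p
def blobs(m,lo,hi):
    n,_,st,ce=cv2.connectedComponentsWithStats(m.astype(np.uint8))
    return [(ce[i],st[i,4]) for i in range(1,n) if lo<=st[i,4]<=hi]
def colour(img):
    h,s,v=[x.astype(int) for x in cv2.split(cv2.cvtColor(img,cv2.COLOR_BGR2HSV))]
    return {"red":((h<8)|(h>172))&(s>150)&(v>60),"blue":(h>100)&(h<125)&(s>150)&(v>50),
            "yellow":(h>17)&(h<31)&(s>120)&(v>90),"hub":(s<50)&(v>110)}
def see(n,lo=20,hi=600,box=(.3,.95,-.35,.55)):
    c,M,p=pose(n); out=[]
    for k,m in colour(c["image"]).items():
        for ce,a in blobs(m,5 if k=="hub" else lo,hi):
            P=cast(c,M,p,ce,.010 if k=="hub" else .022)
            if box[0]<P[0]<box[1] and box[2]<P[1]<box[3]: out.append((k,ce.round(1),int(a),P.round(4)))
    return c,M,p,out
E
python3 - <<'E'
from h import *
for n in("top","side"):
    c,M,p,o=see(n); print(n); [print(*x) for x in o]
    P=cloud(c,M,p); z=P[...,2]
    print("mat z",np.median(z[225:235,300:310]) if n=="top" else "")
    for ce in [x[1] for x in o if x[0]!="hub"]:
        u,v=ce.round().astype(int); print("  z",P[v,u].round(3))
    m=(abs(z-.12)<.008)&(P[...,1]<0)&(P[...,0]>.4)&(P[...,0]<1.1)
    nb,l,st,_=cv2.connectedComponentsWithStats(m.astype(np.uint8)); m=l==1+st[1:,4].argmax()
    xy=P[m][:,:2].astype(np.float32); r=cv2.minAreaRect(xy); print("cab top",r,z[m].mean(),cv2.boxPoints(r))
E
```

```text
top
red [225.3 159.5] 219 [0.6549 0.2863 0.022 ]
red [240.5 192. ] 138 [0.5607 0.2362 0.022 ]
blue [408.1 168.5] 594 [ 0.6384 -0.2358  0.022 ]
blue [271.8 187. ] 132 [0.5768 0.1489 0.022 ]
yellow [267.8 242.1] 150 [0.4222 0.1522 0.022 ]
hub [345.8  84.7] 6 [ 0.9014 -0.0572  0.01  ]
hub [351.5  95. ] 6 [ 0.8679 -0.0745  0.01  ]
hub [346.7  99.9] 7 [ 0.8519 -0.0603  0.01  ]
hub [217. 106.] 7 [0.825  0.3271 0.01  ]
hub [233.5 106. ] 20 [0.8259 0.2777 0.01  ]
hub [291. 107.] 19 [0.8259 0.1057 0.01  ]
hub [333.5 108. ] 6 [ 0.825  -0.0211  0.01  ]
hub [348. 108.] 19 [ 0.8258 -0.0643  0.01  ]
hub [165. 179.] 5 [0.5971 0.4586 0.01  ]
hub [163.8 187.2] 10 [0.573  0.4594 0.01  ]
hub [163. 197.] 7 [0.5444 0.4586 0.01  ]
hub [438.1 220.1] 21 [ 0.494  -0.3185  0.01  ]
hub [209.6 230.4] 13 [0.4522 0.318  0.01  ]
hub [439.  241.5] 22 [ 0.4346 -0.3184  0.01  ]
hub [241.6 241.6] 13 [0.4229 0.2267 0.01  ]
hub [157. 251.] 5 [0.3922 0.4586 0.01  ]
hub [440. 267.] 9 [ 0.3654 -0.3183  0.01  ]
hub [155. 270.] 5 [0.3408 0.4583 0.01  ]
mat z 0.0007096832629925887
  z [0.653 0.286 0.025]
  z [0.556 0.232 0.04
[... 495 characters left out ...]
88 0.1471 0.022 ]
yellow [363.1 244.8] 182 [0.4227 0.1475 0.022 ]
hub [285.7 155.3] 63 [ 0.5811 -0.3159  0.01  ]
hub [221. 235.] 7 [0.782  0.0489 0.01  ]
hub [368.8 269.6] 22 [0.4239 0.223  0.01  ]
hub [364.5 300. ] 26 [0.4541 0.3152 0.01  ]
hub [246.2 330.8] 83 [0.7221 0.3661 0.01  ]
hub [213.  380.5] 8 [0.7887 0.4762 0.01  ]
mat z 
  z [0.566 0.25  0.039]
  z [0.66  0.299 0.029]
  z [ 0.644 -0.154  0.105]
  z [0.58  0.164 0.039]
  z [0.427 0.164 0.037]
cab top ((0.744954526424408, -0.2799617350101471), (0.3712880611419678, 0.25194740295410156), 62.23372268676758) 0.12196238438644619 [[ 0.5470008  -0.385543  ]
 [ 0.7699378  -0.5029167 ]
 [ 0.9429082  -0.17438048]
 [ 0.71997124 -0.05700678]]
```

```bash
cat >> h.py <<'E'
YAW=np.deg2rad(-27.8); X=np.array([np.cos(YAW),np.sin(YAW),0]); Y=np.array([-X[1],X[0],0])
ORG=np.array([.7425,-.2795,0])-.0075*X
def cab(x,y,z): return ORG+x*X+y*Y+[0,0,z]
def down(a,p):
    best=None
    for b in(a,a+np.pi):
        y=np.array([np.cos(b),np.sin(b),0]); z=np.array([0,0,-1.])
        rv=R.from_matrix(np.stack([np.cross(y,z),y,z],1)).as_rotvec()
        q=inverse_kinematics(p,rv)
        if q is not None and(best is None or abs(q[5])<best[0]): best=(abs(q[5]),rv)
    return best[1]
E
python3 - <<'E'
from h import *
S={}
for n in("top","side"):
    c,M,p=pose(n); P=cloud(c,M,p); L=(P-ORG)@np.stack([X,Y,[0,0,1]],1)
    m=(L[...,0]>-.20)&(L[...,0]<-.14)&(abs(L[...,1])<.09)&(L[...,2]>.06)&(L[...,2]<.1)
    print(n,"depth handle",m.sum(),L[m].mean(0).round(4),np.ptp(L[m],0).round(3))
    f=(L[...,2]>.095)&(L[...,2]<.115)&(L[...,0]<-.11)&(L[...,0]>-.15)&(abs(L[...,1])<.17)
    if f.any(): print("front x",np.percentile(L[f][:,0],[5,50,95]).round(4),"y range",L[f][:,1].min(),L[f][:,1].max(),np.percentile(L[f][:,2],95))
h=cab(-.165,0,.25); rv=down(YAW,h); print(h,rv); manip.move_pose(h,rv)
c,M,p=pose("wrist"); im=c["image"].copy()
q=lambda P:tuple(np.round((lambda v:(c["intrinsics"]@v/v[2])[:2])(M.T@(P-p))).astype(int).tolist())
for y in(-.051,0,.051): cv2.circle(im,q(cab(-.165,y,.087)),3,(0,0,255),1)
cv2.imwrite("pics/w1.png",im)
E
```

```text
top depth handle 583 [-0.1558 -0.0007  0.0832] [0.043 0.179 0.04 ]
front x [-0.1416 -0.1333 -0.115 ] y range -0.16982957702635848 0.16994786146969748 0.11175069473616431
side depth handle 160 [-0.1674  0.0074  0.0872] [0.04  0.128 0.037]
front x [-0.1392 -0.134  -0.1114] y range -0.1699646617682382 0.1696605596369245 0.11312626670530945
[ 0.58990978 -0.1990483   0.25      ] [2.69004238 1.62273731 0.        ]
```

View pics/w1.png

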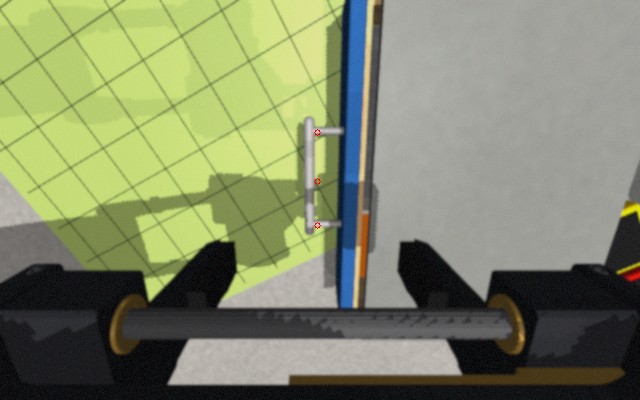

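The bar runs along column 309, about 7 px left of my prediction at 317. The posts at rows 132 and 224 match in y. I'll measure the bar and the carcass edge by ray casting.

```bash
python3 - <<'E'
from h import *
c,M,p=pose("wrist"); B=np.stack([X,Y,[0,0,1]],1)
for u,v,z in[(309.5,150,.084),(309.5,200,.084),(309.5,120,.084),(309.5,232,.084),(346,100,.108),(343,220,.108),(381,30,.12),(369,250,.12)]:
    print(u,v,((cast(c,M,p,(u,v),z)-ORG)@B).round(4))
im=c["image"][100]; print([(u,im[u].tolist()) for u in range(335,392,3)])
z=((cloud(c,M,p)-ORG)@B)[100,335:400:4]; print(z.round(3).tolist())
for n in("top","side"):
    c,M,p=pose(n)
    im=c["image"]
    cv2.imwrite(f"pics/{n}1.png",cv2.resize(im[90:240,330:490] if n=="top" else im[100:220,160:320],None,fx=4,fy=4))
E
```

```text
309.5 150 [-0.1724  0.032   0.084 ]
309.5 200 [-0.1728 -0.0224  0.084 ]
309.5 120 [-0.1722  0.062   0.084 ]
309.5 232 [-0.1731 -0.0605  0.084 ]
346 100 [-0.1384  0.0811  0.108 ]
343 220 [-0.138 -0.036  0.108]
381 30 [-0.1127  0.1352  0.12  ]
369 250 [-0.1118 -0.064   0.12  ]
[(335, [76, 133, 119]), (338, [74, 125, 112]), (341, [48, 38, 30]), (344, [49, 28, 11]), (347, [120, 69, 30]), (350, [172, 101, 45]), (353, [172, 100, 45]), (356, [172, 101, 46]), (359, [170, 101, 43]), (362, [140, 123, 124]), (365, [139, 198, 223]), (368, [107, 142, 157]), (371, [79, 80, 78]), (374, [73, 73, 68]), (377, [102, 107, 106]), (380, [170, 176, 175]), (383, [167, 176, 174]), (386, [170, 178, 177]), (389, [170, 178, 176])]
[[-0.142, 0.081, -0.0], [-0.139, 0.081, 0.018], [-0.138, 0.081, 0.075], [-0.137, 0.081, 0.106], [-0.134, 0.081, 0.107], [-0.13, 0.081, 0.107], [-0.127, 0.081, 0.108], [-0.122, 0.081, 0.098], [-0.118, 0.081, 0.098], [-0.101, 0.081, 0.021], [-0.112, 0.081, 0.11], [-0.11, 0.081, 0.118], [-0.107, 0.081, 0.118], [-0.104, 0.081, 0.121], [-0.1, 0.081, 0.119], [-0.097, 0.081, 0.12], [-0.093, 0.081, 0.119]]
```

```bash
python3 - <<'E'
from h import *
manip.set_gripper(.026)
manip.move_linear(cab(-.1726,0,.15),.15)
manip.move_linear(cab(-.1726,0,.07),.05); s=manip.state(); print(s["contact_force"],s["tool_pos"])
manip.set_gripper(0,force=20); s=manip.state(); print(s["gripper_width"],s["contact_force"],s["clock"])
B=np.stack([X,Y,[0,0,1]],1)
for x,r in((-.25,.06),(-.335,.06),(-.340,.02),(-.343,.02),(-.345,.02)):
    manip.move_linear(cab(x,0,.07),r); s=manip.state(); f=s["contact_force"]@B
    print(x,((s["tool_pos"]-ORG)@B).round(4),f.round(2),s["gripper_width"])
    if abs(f[0])>10: break
c,M,p=pose("top"); cv2.imwrite("pics/t2.png",c["image"])
E
```

```text
[ 0.50621767 -0.58171057 -0.78790797] [ 0.58348267 -0.19560359  0.07041491]
0.010475205348787242 [-1.04872478 -0.24043578  1.34159993] 7.825
-0.25 [-2.50e-01  1.00e-04  7.01e-02] [-0.89  1.34  4.22] 0.009959512991869821
-0.335 [-3.354e-01  2.000e-04  7.010e-02] [-0.48  5.05  5.43] 0.01020512646427241
-0.34 [-3.404e-01  2.000e-04  7.010e-02] [-0.07  5.46  5.04] 0.010344833088775039
-0.343 [-3.434e-01  2.000e-04  7.010e-02] [-0.04  5.29  5.66] 0.010259422360672238
-0.345 [-3.442e-01  3.000e-04  7.020e-02] [3.42 4.9  1.56] 0.010362755420632998
```

View pics/t2.png

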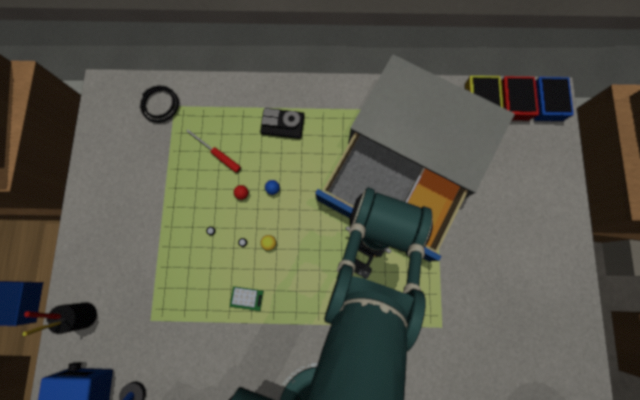

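The drawer is at its stop, with both bays visible: grey around (380,175), orange around (435,205). Nothing on the mat moved. Next I pick the red ball.

```bash
cat >> h.py <<'E'
def bay(which,x,y,z): return cab(-.200+x,(.059 if which=="ball" else -.102)+y,z)
def find(k):
    t,s=see("top")[3],see("side")[3]
    A=[a[3] for a in t if a[0]==k and (k=="hub" or a[2]<180)]; Bq=[b[3] for b in s if b[0]==k and (k=="hub" or b[2]<300)]
    return [(a+b)/2 for a in A for b in Bq if np.hypot(*(a-b)[:2])<.009 and .35<a[0]<.62 and 0<a[1]<.42]
def pick(P,a,ball=True):
    z,op=(.014,.072) if ball else (.003,.046)
    h=np.array([P[0],P[1],.16]); rv=down(a,h)
    manip.set_gripper(op); manip.move_pose(h,rv)
    manip.move_linear([P[0],P[1],z+.04],.12); manip.move_linear([P[0],P[1],z],.05)
    manip.set_gripper(0,force=10); s=manip.state(); print("grip",s["gripper_width"],s["grasp_force"],s["contact_force"].round(1))
    manip.move_linear([P[0],P[1],.22],.12); s=manip.state(); print("held",s["gripper_width"],s["grasp_force"])
def place(which,x,y):
    z=.038 if which=="ball" else .040; h=bay(which,x,y,.22)
    manip.move_pose(h,down(YAW+np.pi/2,h)); s=manip.state(); print("over",s["gripper_width"],s["tool_pos"].round(4),h.round(4))
    manip.move_linear(bay(which,x,y,.09),.12); manip.move_linear(bay(which,x,y,z),.04)
    print("low",manip.state()["contact_force"].round(1))
    manip.set_gripper(.064 if which=="ball" else .042); manip.dwell(.3)
    manip.move_linear(bay(which,x,y,.10),.06); manip.move_linear(h,.2); print("t",manip.state()["clock"])
E
python3 - <<'E'
from h import *
manip.set_gripper(.026); p=manip.state()["tool_pos"]; manip.move_linear([p[0],p[1],.2],.12)
print(find("hub"),find("blue"),find("yellow"))
P=find("red"); print(P)
pick(P[0],0); place("ball",.038,.042)
c,M,p=pose("top"); cv2.imwrite("pics/t3.png",c["image"])
E
```

```text
[array([0.45315, 0.31635, 0.01   ]), array([0.42295, 0.22465, 0.01   ])] [array([0.57795, 0.14775, 0.022  ])] [array([0.422  , 0.15015, 0.022  ])]
[array([0.5616, 0.2348, 0.022 ])]
grip 0.04321180214730505 10.00007763504982 [0.8 0.3 1.1]
held 0.04333012145731966 9.999898374080658
over 0.04329265052381135 [ 0.6396 -0.1105  0.2198] [ 0.6397 -0.1111  0.22  ]
low [ 0.2 -0.3 -0.3]
t 27.375
```

View pics/t3.png

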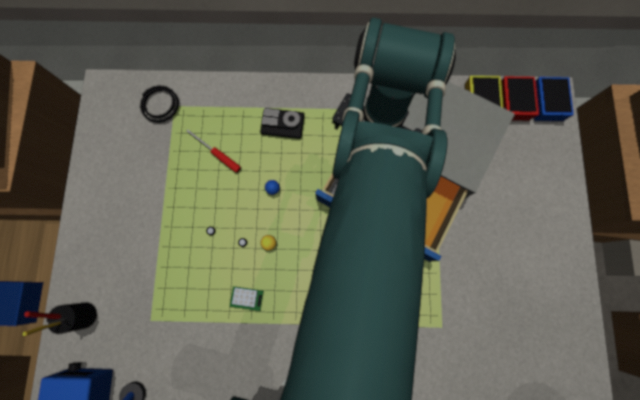

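Red has left the mat, but the arm hides the bay. I'll pick blue and check red's position in the bay while holding it.

```bash
cat >> h.py <<'E'
def inbay(n="top"):
    B=np.stack([X,Y,[0,0,1]],1); c,M,p=pose(n)
    for k,m in colour(c["image"]).items():
        for ce,a in blobs(m,30 if k!="hub" else 5,1e4):
            q=(cast(c,M,p,ce,.044 if k!="hub" else .032)-bay("ball",0,0,.0))@B
            if -.09<q[0]<.13 and -.22<q[1]<.1: print("  in",k,a,ce.round(),q[:2].round(4))
    return c
E
python3 - <<'E'
from h import *
P=find("blue"); print(P)
pick(P[0],0); c=inbay(); cv2.imwrite("pics/t4.png",c["image"][120:280,280:500].repeat(3,0).repeat(3,1))
E
```

```text
[array([0.578  , 0.14765, 0.022  ])]
grip 0.04325424056214317 10.000079870223999 [-0.1 -0.3  0.2]
held 0.0434451114745676 10.00000610947609
  in red 159 [365. 166.] [0.0361 0.042 ]
  in yellow 1658 [421. 214.] [-0.0119 -0.1547]
  in hub 7 [391. 173.] [ 0.0563 -0.0308]
  in hub 5 [398. 176.] [ 0.059  -0.0521]
  in hub 7 [346. 183.] [-0.03    0.0647]
  in hub 10 [362. 191.] [-0.0298  0.0159]
  in hub 8 [389. 206.] [-0.0301 -0.0699]
```

View pics/t4.png

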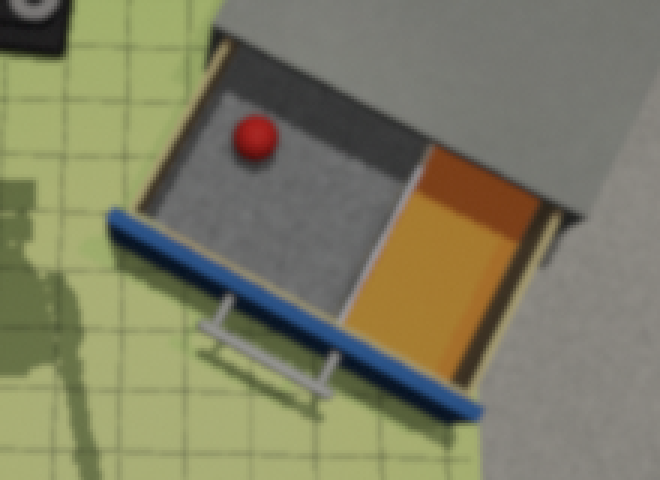

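Red sits at crop pixel (256,138), which is bay (36,42) mm, exactly as placed. I'll carry on with blue, then yellow.

```bash
python3 - <<'E'
from h import *
place("ball",-.040,.042)
P=find("yellow"); print(P); pick(P[0],0); inbay()
E
```

```text
over 0.043087037341072054 [ 0.5707 -0.0744  0.2199] [ 0.5707 -0.0747  0.22  ]
low [ 0.6 -0.6  0. ]
t 40.375
[]Traceback (most recent call last):
  File "<stdin>", line 3, in <module>
IndexError: list index out of range
```

```bash
python3 - <<'E'
from h import *
for n in("top","side"):
    print(n,[(k,ce.tolist(),a,P.tolist()) for k,ce,a,P in see(n)[3] if k=="yellow" or k=="hub" and P[1]>.1 and P[0]<.6])
E
```

```text
top [('yellow', [268.0, 242.4], 188, [0.4212, 0.1517, 0.022]), ('hub', [209.9, 230.1], 22, [0.453, 0.3173, 0.01]), ('hub', [241.9, 241.8], 23, [0.4224, 0.2258, 0.01])]
side [('yellow', [363.1, 244.7], 209, [0.4226, 0.147, 0.022]), ('hub', [368.8, 269.6], 24, [0.4239, 0.2231, 0.01]), ('hub', [364.5, 300.0], 26, [0.4541, 0.3152, 0.01])]
```

Only my area limit rejected it (188 px against 180, from changed lighting). I'll relax the limit.

```bash
sed -i 's/a\[2\]<180/a[2]<260/' h.py; python3 - <<'E'
from h import *
P=find("yellow"); print(P); pick(P[0],0); inbay(); place("ball",0,-.040)
W=find("hub"); print(W)
W=min(W,key=lambda p:p[1]); pick(W,0,False); c=inbay(); cv2.imwrite("pics/t5.png",c["image"][80:330,150:480].repeat(2,0).repeat(2,1))
E
```

```text
[array([0.42195, 0.1493 , 0.022  ])]
grip 0.043045943044893155 10.000100433826447 [ 1.  -0.3  1.3]
held 0.043318227905078686 9.999957382678986
  in red 160 [365. 166.] [0.0361 0.0419]
  in blue 155 [351. 190.] [-0.0425  0.0418]
  in yellow 1654 [421. 214.] [-0.0121 -0.1546]
  in hub 182 [387. 209.] [-0.0405 -0.0681]
  in hub 25 [330. 194.] [-0.0791  0.089 ]
  in hub 6 [339. 198.] [-0.0787  0.0615]
over 0.043599440304797205 [ 0.5677 -0.1653  0.2198] [ 0.5678 -0.1659  0.22  ]
low [-0.6  0.6  0.1]
t 53.7333
[array([0.45355, 0.31625, 0.01   ]), array([0.42305, 0.22455, 0.01   ])]
grip 0.02526469909946019 10.000167042016983 [-0.2  0.1  1.5]
held 0.0249779475463403 9.99993771314621
  in red 160 [365. 166.] [0.0361 0.0419]
  in blue 156 [351. 190.] [-0.0425  0.0416]
  in yellow 141 [385. 192.] [-0.0032 -0.0404]
  in yellow 1648 [421. 214.] [-0.012  -0.1546]
  in hub 207 [385. 209.] [-0.0429 -0.0648]
  in hub 42 [332. 195.] [-0.0787  0.0814]
  in hub 6 [416. 242.] [-0.0822 -0.1796]
  in hub 6 [430. 249.] [-0.0814 -0.218 ]
```

View pics/t5.png

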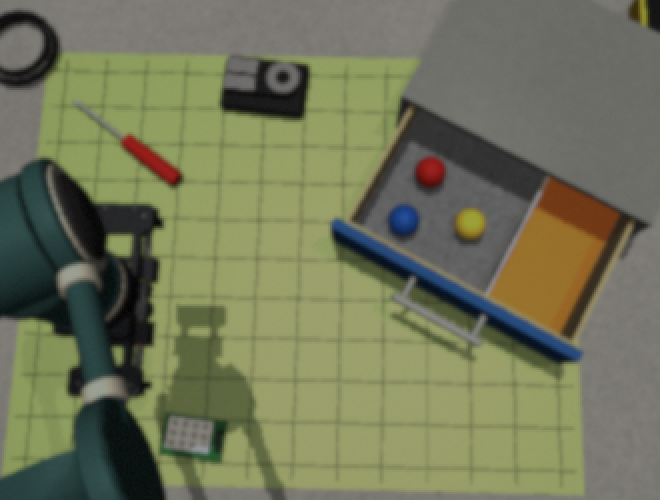

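All three balls rest in the grey bay at crop pixels (431,171), (404,219) and (470,223). The first wheel is held, at 25 mm. Next: place it, then do the second wheel.

```bash
python3 - <<'E'
from h import *
place("wheel",.025,0)
W=find("hub"); print(W)
pick(W[0],0,False); inbay(); place("wheel",-.035,0)
print(find("hub"))
manip.move_pose([.42,.3,.25],down(0,[.42,.3,.25]))
c=inbay(); cv2.imwrite("pics/t6.png",c["image"][80:330,150:480].repeat(2,0).repeat(2,1))
c,_,_=pose("side"); cv2.imwrite("pics/s6.png",c["image"])
E
```

```text
over 0.025265668205701978 [ 0.5338 -0.2836  0.22  ] [ 0.5335 -0.2846  0.22  ]
low [ 0.7 -0.8 -0.8]
t 67.5917
[array([0.45355, 0.31625, 0.01   ])]
grip 0.025109369536307893 10.000196993350983 [0.3 0.4 1.6]
held 0.0254472557196068 9.999953806400299
  in red 160 [365. 166.] [0.036  0.0421]
  in blue 156 [351. 190.] [-0.0423  0.0417]
  in yellow 140 [385. 192.] [-0.0031 -0.0405]
  in yellow 1588 [420. 215.] [-0.0133 -0.1544]
  in hub 162 [394. 210.] [-0.0325 -0.0858]
  in hub 40 [333. 195.] [-0.0789  0.0805]
  in hub 39 [355. 207.] [-0.0783  0.0102]
  in hub 19 [428. 205.] [ 0.0244 -0.1613]
over 0.025316837849775016 [ 0.4808 -0.2558  0.22  ] [ 0.4804 -0.2566  0.22  ]
low [-0.4 -0.1 -0.2]
t 82.0083
[]
  in red 159 [365. 166.] [0.0361 0.042 ]
  in blue 156 [351. 190.] [-0.0425  0.0419]
  in yellow 137 [385. 192.] [-0.0031 -0.0404]
  in yellow 1514 [421. 214.] [-0.0121 -0.1542]
  in hub 184 [387. 209.] [-0.0411 -0.0682]
  in hub 34 [332. 195.] [-0.079   0.0828]
  in hub 20 [428. 205.] [ 0.0242 -0.1616]
  in hub 22 [418. 224.] [-0.0362 -0.1613]
```

View pics/t6.png

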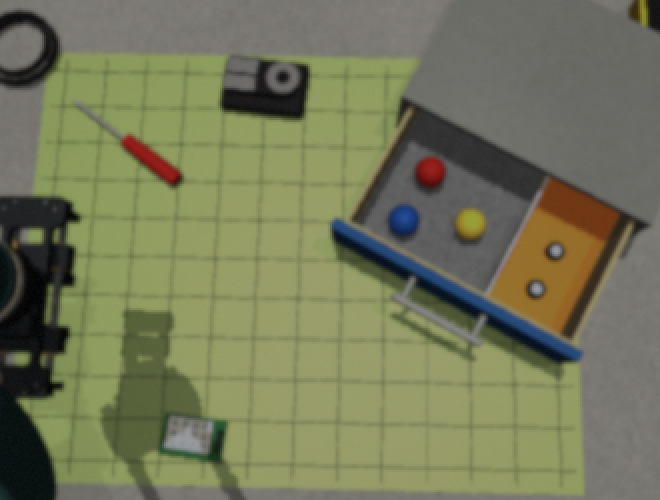

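View pics/s6.png

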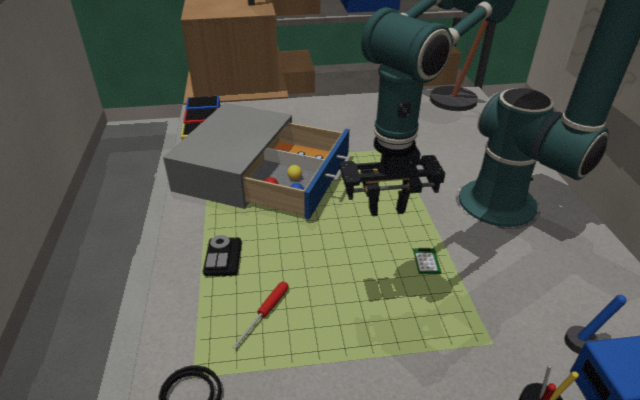

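Everything is in its bay: wheels at crop (555,250) and (537,289), mat clear, bystanders unmoved in the side view. Time to shut the drawer.

```bash
python3 - <<'E'
from h import *
B=np.stack([X,Y,[0,0,1]],1)
manip.set_gripper(.026); h=cab(-.3437,0,.22); manip.move_pose(h,down(YAW,h))
manip.move_linear(cab(-.3437,0,.13),.15); manip.move_linear(cab(-.3437,0,.07),.05); print(manip.state()["contact_force"])
manip.set_gripper(0,force=20); print(manip.state()["gripper_width"])
for x,r in((-.32,.03),(-.19,.06),(-.17,.03),(-.166,.02),(-.164,.015),(-.1625,.01),(-.161,.01),(-.1595,.01)):
    manip.move_linear(cab(x,0,.07),r); s=manip.state(); f=s["contact_force"]@B
    print(x,((s["tool_pos"]-ORG)@B).round(4),f.round(2),s["gripper_width"])
    if f[0]<-8: break
manip.dwell(.3); manip.set_gripper(.026)
manip.move_linear(cab(x,0,.25),.1)
c,M,p=pose("wrist"); cv2.imwrite("pics/w7.png",c["image"]); print(manip.state()["clock"])
E
```

```text
[-0.87935326 -0.48464715 -0.16247486]
0.010354873659841734
-0.32 [-0.3194  0.      0.0702] [ 0.75 -0.66  4.32] 0.010100046491566131
-0.19 [-0.1902 -0.0002  0.0702] [-0.27 -1.62  5.48] 0.010194851234582967
-0.17 [-0.1699 -0.0002  0.0702] [ 0.83 -2.24  4.39] 0.009919296408153085
-0.166 [-0.1659 -0.0002  0.0702] [-0.58 -2.36  5.41] 0.010274059209787946
-0.164 [-0.164  -0.0003  0.0702] [-0.15 -2.28  5.69] 0.010308764248503301
-0.1625 [-0.1627 -0.0003  0.0702] [ 0.24 -2.15  6.34] 0.01007506624573528
-0.161 [-0.1627 -0.0003  0.0702] [-5.39 -2.28  9.15] 0.010020304732253899
-0.1595 [-0.1627 -0.0003  0.0702] [-8.45 -2.39 13.09] 0.009772931223856468
97.025
```

View pics/w7.png

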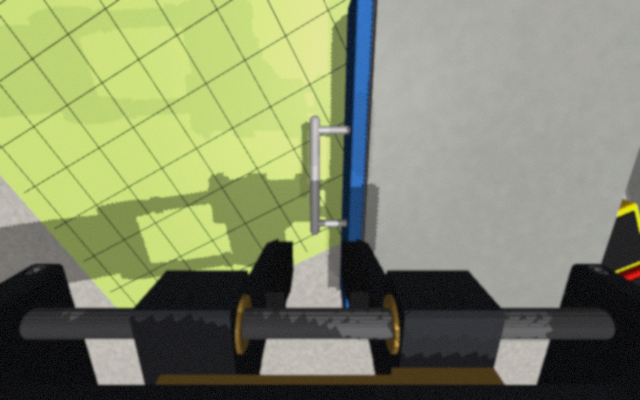

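The drawer front now meets the carcass (column 372) with no gap. The two stops are 181.5 mm apart, matching the 181 mm stroke.

```bash
python3 - <<'E'
from h import *
manip.dwell(.5); print(order.close_job())
E
```

```text
the job is handed in; nothing more can be done
None
```

The three trackballs are in the left bay and the two scroll wheels in the right bay, the drawer is fully shut, the bystanders were left alone, and the job is handed in at about 98 s (no verdict was returned).

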